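Cap, set and lock a work-support leg

TASK

Get the spring-up work support ready for the cylinder head: slide the flat-topped rest cap fully home on the leg's spigot and, keeping hold of the cap, press the leg down until the black band painted on it is level with the top of the steel collar. Holding the leg at that mark, swing the cam lever fully closed, clockwise seen from above; its upright blade stands close beside the leg, so that the side of a gripping finger can push it round as the grip turns. Finish while still gripping the cap, with the leg at its mark and the lever closed; leave the other two caps, the valve, the stones, the drift, the wrench and the oil bottle where they are.

Things in the scene. Friction and masses are not known exactly. Their poses are not given: they have to be found in the camera images.
- cap_flat: The flat-topped rest cap: a plain steel cup standing mouth down on the bench, 26 mm in diameter, 44 mm high, flat top. Origin: centre of its mouth (underside), z up. Bore open below, 16 mm wide (15 mm free) and 26 mm deep. About 0.12 kg. It fits the leg's spigot loosely and can be turned on it.
- cap_vee: Another rest cap, same diameter, with two ridges forming a V groove on top, 58 mm high in all. Origin: centre of its mouth. Not wanted; leave it.
- cap_point: Another rest cap, same diameter, with a cone on top, 57 mm high in all. Origin: centre of its mouth. Not wanted; leave it.
- support: The work support, bolted to the bench: grey cast foot 96 mm in diameter and 12 mm high, barrel 54 mm in diameter, and at the top a slim steel collar 29 mm in diameter whose upper face is 100 mm above the bench. Origin: centre of the foot's underside, z up; the leg slides along this vertical axis. The direction of its x axis (yaw) is where the lever's blade points, seen from the axis, at lever value 0.
- collar_top (a point): Centre of the collar's upper face, 100 mm above the bench: the level for the band.
- shoulder (a point): Centre of the leg's shoulder face (24 mm disc, 6 mm thick), on which the cap's mouth rests when it is fully home. With the leg up it is 48 mm above the collar. From it the spigot rises: 12 mm in diameter, 24 mm long, its last 5 mm tapering to 6 mm. Below it the leg is an 18 mm bar. Moves up and down with the leg.
- mark (a point): Centre of the black band, 3 mm high, painted round the leg's bar 16 to 30 mm below the shoulder (differs each time). Moves with the leg; it is level with the collar when this point is at the height of collar_top.
- leg (a joint): How far the leg is pressed down: 0 fully up, 0.040 m fully down. A spring drives it up; at the mark, with the cap on, it pushes up with about 6 N and it springs back up when let go, until the cam lever locks it.
- cam_lever (a joint): Angle of the cam lever about the leg's axis: about 0 open (starts at 0 to 0.12), 1.1 rad against its stop fully closed. Grows clockwise seen from above. It stays where it is left; moving it takes about 3 to 5 N at the blade. Past about two thirds of its swing it begins to clamp the leg.
- blade (a point): Middle of the upper half of the lever's upright blade. The blade stands radially beside the leg: 7 mm thick (its outer half, with a grip, 10 mm), from 16.5 to 36.5 mm from the leg's axis, its top 161 mm above the bench. A finger that grips the cap at the side meets it when the grip is turned about the leg's axis: fingers 19 mm wide touch it when the line of the fingers is about 0.85 rad from the blade.
- valve: Bystander: an engine valve standing on its head, 34 mm wide, 98 mm high. Origin: centre of its underside.
- stone0: Bystander: a grinding stone, 50 mm wide, 24 mm high. Origin: centre of its underside.
- stone1: Bystander: a grinding stone, 42 mm wide, 30 mm high. Origin: centre of its underside.
- drift: Bystander: a brass drift lying along its x axis, 130 mm long, 16 mm thick. Origin: under it, 40 mm from its thick end.
- wrench: Bystander: a wrench lying on the bench along its x axis, 170 mm long. Origin: under its middle.
- oil: Bystander: a closed white oil bottle, 52 mm wide, 130 mm high. Origin: centre of its underside.
Not all that is in view belongs to the job. There is more than one size of the support; the job needs the largest.

How it is judged:
By the outcome, as a careful person would: the job done as asked, in the order asked, and still so for the second after the job is handed in, while the arm keeps its last pose, push and grip.
It also fails if it takes over 53 s, if anything falls off the work surface, if the arm or the gripper's body presses on something with over 40 N, if the wrist force passes 120 N, or if a joint passes its speed limit or range.

ROBOT

A 6-joint arm with a two-finger parallel gripper is mounted at the origin on the work surface. World frame = base frame: x ahead of the robot, y to its left, z up, the work surface at z = 0. Lengths are in m, angles in rad, forces in N, time in s.
With the tool pointing down it reaches from about 0.35 to 0.975 m from the base axis. Payload 4.9 kg.
Tool frame: the origin (TCP) lies on the centre line of the jaws, within the pads' length; the fingertips stand 14 mm ahead of it and the grasp point (between the pads) lies 5 mm behind it; z points along the fingers, y is the line along which they close (so a half turn about z gives the same grasp; the last joint's range is limited). The gripper opens to 85 mm and grips with 20 to 120 N. Pads are 22 mm wide; open, the fingers measure 114 mm over their backs; the gripper's body (76 mm by 85 mm) begins 54 mm behind the grasp point. The pads swing forward as they close: fully open they stand 13 mm farther back than shut.
Start: joints at [-1.394, 0.053, 1.613, -0, 1.476, -0.119], TCP at [0.182, -0.598, 0.245] pointing down, gripper open.
Joint ranges: [-3.01, 3.01], [-1.01, 2.22], [0.06, 2.58], [-1.02, 4.17], [0.09, 2.62], [-3.14, 3.14]. Speed limits (rad/s): [2.57, 2.57, 3.14, 3.14, 3.14, 3.14].

INTERFACE

Orientations are given as a unit quaternion [w, x, y, z].
In Python, from plant import * gives the robot as it stands.
- The arm moves only by the tool send_rows, never from a script. Its argument "steps" is a list of rows, each an object with "translation": the shift along the tool's x, y, z in cm, a list of three; "delta_rot": the turn, a rotation vector about the tool's x, y, z in rad, a list of three; "jaw": the finger opening in cm, from 0 to 8.54. In form: [{"translation": [dx, dy, dz], "delta_rot": [rx, ry, rz], "jaw": jaw}, ...]. A call has exactly 8 rows; each row is the pose to reach, as a shift and turn from the pose commanded when the call began, along the tool's axes at that moment; what a row does not reach only later rows make up. A row lasts 1/10 s, in which the tool goes at most 50 mm and 8.59 degrees, less where a joint would pass 70% of its speed; a pose out of reach is approached as far as the arm can. A call with a gripper value outside its range is refused whole. The fingers move at their own pace and stop on an object; the grip force is fixed at half the most. Time passes only in rows, so rows that repeat a pose let the fingers close, or fill a call up. It gives the time, the measured TCP pose, the force, the opening and the grip force at its end, in the units of the state.
- state(): the state, without advancing time (a new reading comes with each control period).
- grab_frame(name): name is "scene" or "top"; returns a dict with "pixels" (480x640x3 uint8, blue, green, red), "range_z" (480x640 float32, m along the optical axis (not along the pixel's ray), 0 where there is no reading), "fx", "fy", "cx", "cy" (pixels), "dist" ([k1, k2, p1, p2, k3] as OpenCV has them; the pictures are not rectified), "rvec" (rotation vector, rad) and "tvec" (3), from world to camera coordinates, as OpenCV has them. Camera axes: x right, y down, z forward; pixel columns grow to the right and rows downward; lengths in m; the calibration is good to about 2 mm. A picture is of the moment at which its call begins.
- job_done(): hands the job in; it is judged then, once.
The state is a dict: "time": time; "joint_pos": joint angles; "joint_vel": joint speeds; "joint_efforts": joint torques, N m; "tool_pos": TCP position; "tool_rot": TCP orientation; "contact_force": force on the tool from outside, world axes, zero at the start; "ft_torque": the same for the moment, N m; "gripper_width": opening from 0.0 (shut) to 1.0 (fully open); "grasp_force": force on a finger pad.
Only numpy, scipy, OpenCV 4.12 (cv2) and the standard library are available. Lean on these libraries where they do the work, as an engineer would, in place of code of your own. Each camera call takes 0.05 s, during which the arm holds its last target. There are 200 camera calls.

## Working session

There is one attempt and no reset: what is moved stays moved. The work goes in short steps, Python scripts to look and compute and a tool call to move; the robot and the scene stay as the last step left them, time stands still between calls to the robot, and variables do not carry over. Pictures are saved under pics/ and viewed, at most 10 in all, crops included, and the job is handed in when it is done.

Besides the shell and the picture viewer there is one more tool, called after "Emit:" by a JSON object that holds its "method" and its "body". send_rows: Moves the arm, as the interface text tells. Its arguments: {"type":"object","properties":{"steps":{"type":"array","items":{"type":"object","properties":{"translation":{"type":"array","items":{"type":"number"}},"delta_rot":{"type":"array","items":{"type":"number"}},"jaw":{"type":"number"}}}}},"required":["steps"]}

```bash
ls; mkdir -p pics; cat > h.py <<'E'
from plant import *
import numpy as np, cv2, pickle
from scipy.spatial.transform import Rotation as R
def cloud(f):
    K=np.array([[f['fx'],0,f['cx']],[0,f['fy'],f['cy']],[0,0,1]]);d=np.array(f['dist'])
    v,u=np.mgrid[0:480,0:640]
    n=cv2.undistortPoints(np.stack([u,v],-1).reshape(-1,1,2).astype(np.float64),K,d).reshape(480,640,2)
    z=f['range_z'].astype(float)
    P=np.dstack([n[...,0]*z,n[...,1]*z,z])
    Rm=cv2.Rodrigues(np.array(f['rvec'],float))[0]
    W=(P-np.array(f['tvec']).reshape(3))@Rm
    W[z==0]=np.nan
    return W
def proj(f,p):
    K=np.array([[f['fx'],0,f['cx']],[0,f['fy'],f['cy']],[0,0,1]])
    return cv2.projectPoints(np.array(p,float).reshape(-1,1,3),np.array(f['rvec'],float),np.array(f['tvec'],float),K,np.array(f['dist']))[0].reshape(-1,2)
def ray(f,uv):
    K=np.array([[f['fx'],0,f['cx']],[0,f['fy'],f['cy']],[0,0,1]])
    n=cv2.undistortPoints(np.array(uv,float).reshape(-1,1,2),K,np.array(f['dist'])).reshape(-1,2)
    Rm=cv2.Rodrigues(np.array(f['rvec'],float))[0]
    d=np.c_[n,np.ones(len(n))]@Rm
    return -Rm.T@np.array(f['tvec']).reshape(3),d
def onplane(f,uv,z):
    c,d=ray(f,uv); return c+d*((z-c[2])/d[:,2])[:,None]
E
python3 - <<'E'
from h import *
for n in('scene','top'):
    f=grab_frame(n); pickle.dump(f,open(n+'0.pkl','wb'))
    cv2.imwrite(f'pics/{n}0.png',f['pixels'])
    Rm=cv2.Rodrigues(np.array(f['rvec'],float))[0]
    print(n,-Rm.T@np.array(f['tvec']).reshape(3),f['fx'],Rm[2])
print(state())
E
```

```text
pics
scene [ 1.09310321 -0.03578933  1.05534056] 497.55368876882494 [-0.51868572  0.02788563 -0.8545101 ]
top [0.43145956 0.00610858 0.99949182] 480.5533382609874 [ 0.13484974  0.01915731 -0.99068085]
{'time': 0.1, 'joint_pos': array([-1.39397262e+00,  5.32848588e-02,  1.61413719e+00, -2.30137697e-05,
        1.47598541e+00, -1.18996297e-01]), 'joint_vel': array([-2.11668081e-05, -1.46083047e-03, -4.05904364e-03,  7.50611042e-04,
       -9.79315138e-04,  2.38298871e-04]), 'joint_efforts': array([-6.40897397e-04, -3.94902456e+01, -3.71366394e+01, -2.44492994e-04,
        3.87814376e-03, -6.88987129e-06]), 'tool_pos': array([ 0.1821062 , -0.59733122,  0.24420128]), 'tool_rot': array([-9.06695819e-04,  9.89080674e-01,  1.47372307e-01, -3.76822464e-05]), 'contact_force': array([ 1.60814869,  0.03972968, -0.10950607]), 'ft_torque': array([-0.02221791, -0.04313232, -0.05217792]), 'grasp_force': 0.0, 'gripper_width': 1.0029279431119744}
```

View pics/scene0.png

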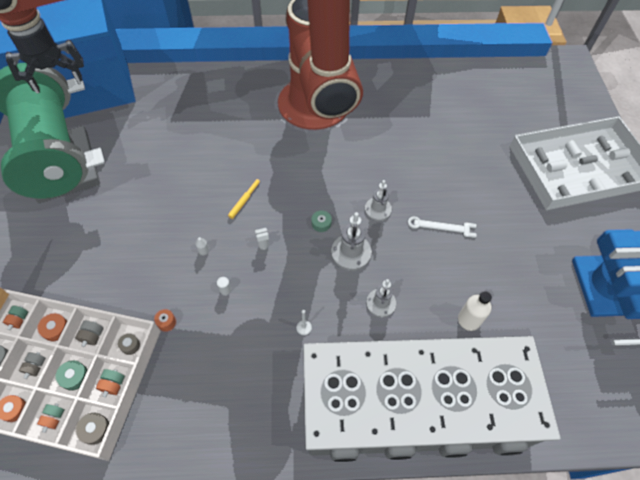

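View pics/top0.png

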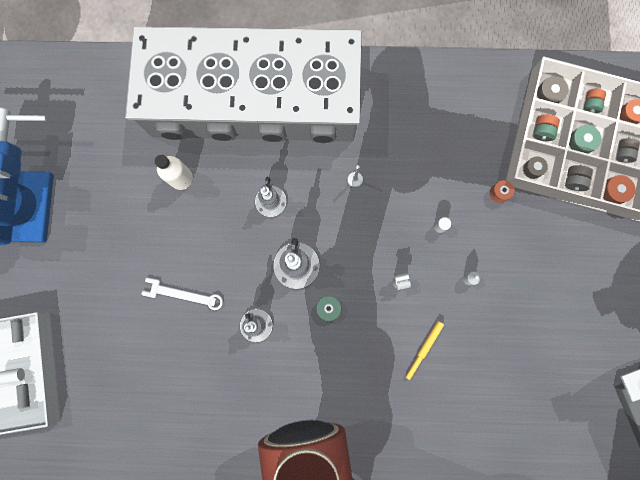

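The wanted (largest) support is at scene (351,250) and top (297,265). The flat cap is the plain bright one at scene (223,286) and top (444,224).

```bash
python3 - <<'E'
from h import *
s=pickle.load(open('scene0.pkl','rb'));t=pickle.load(open('top0.pkl','rb'))
a=cv2.resize(s['pixels'][200:275,315:390],None,fx=7,fy=7,interpolation=cv2.INTER_CUBIC)[:525]
b=cv2.resize(t['pixels'][230:295,265:330],(525,525),interpolation=cv2.INTER_CUBIC)
cv2.imwrite('pics/z.png',cv2.resize(np.hstack([a,b]),(800,400)))
for n,f,box in(('s',s,(210,235,268,302)),('t',t,(430,460,210,240))):
    W=cloud(f);x0,x1,y0,y1=box
    w=W[y0:y1,x0:x1].reshape(-1,3);q=w[w[:,2]>.035]
    print(n,'cap',len(q),np.nanmedian(q,0),q[:,2].max())
    m=(W[...,2]>.04)&(W[...,2]<.049)
    # top face of cap by brightness
    g=f['pixels'][y0:y1,x0:x1].min(2)
    m=(g>200).astype(np.uint8);print(m.sum())
    nn,l,st,c=cv2.connectedComponentsWithStats(m);i=1+st[1:,4].argmax();print(st[i],onplane(f,[c[i]+[x0,y0]],.044))
for n,f,box in(('s',s,(325,380,200,275)),('t',t,(265,330,225,295))):
    W=cloud(f);x0,x1,y0,y1=box
    w=W[y0:y1,x0:x1].reshape(-1,3)
    for lo,hi in((.008,.016),(.09,.105),(.14,.152),(.152,.165),(.166,.18)):
        q=w[(w[:,2]>lo)&(w[:,2]<hi)]
        if len(q): print(n,lo,hi,len(q),q.mean(0).round(4),q.min(0).round(4),q.max(0).round(4))
    g=cv2.cvtColor(f['pixels'],cv2.COLOR_BGR2GRAY)
E
```

```text
s cap 111 [ 0.59961316 -0.22385917  0.04538873] 0.05166609929572317
88
[ 7  9 11 10 88] [[ 0.59732855 -0.22436225  0.044     ]]
t cap 137 [ 0.59685035 -0.22245719  0.04466081] 0.04861568782424579
122
[  9   8  12  12 122] [[ 0.59800127 -0.22377362  0.044     ]]
s 0.008 0.016 403 [0.4817 0.0892 0.0128] [0.3613 0.0139 0.008 ] [0.5554 0.1519 0.016 ]
s 0.09 0.105 282 [0.5148 0.0718 0.0956] [0.4832 0.0459 0.0905] [0.5457 0.0986 0.1048]
s 0.14 0.152 67 [0.5189 0.0708 0.1479] [0.4984 0.0625 0.1401] [0.5456 0.0843 0.152 ]
s 0.152 0.165 56 [0.5288 0.0697 0.1596] [0.5075 0.0637 0.152 ] [0.5451 0.084  0.1649]
s 0.166 0.18 28 [0.5131 0.0721 0.1707] [0.5054 0.066  0.1661] [0.5415 0.0787 0.1759]
t 0.008 0.016 499 [0.5034 0.0712 0.014 ] [0.4616 0.0265 0.0085] [0.5549 0.1216 0.016 ]
t 0.09 0.105 434 [0.5067 0.0724 0.0951] [0.4834 0.0477 0.09  ] [0.5426 0.0993 0.1037]
t 0.14 0.152 99 [0.5098 0.0727 0.1486] [0.4979 0.0631 0.1402] [0.5375 0.0847 0.1519]
t 0.152 0.165 67 [0.5313 0.0693 0.1608] [0.5031 0.0635 0.1522] [0.5449 0.0809 0.1649]
t 0.166 0.18 38 [0.5084 0.0738 0.1707] [0.5034 0.0688 0.1665] [0.5141 0.0794 0.1751]
```

View pics/z.png

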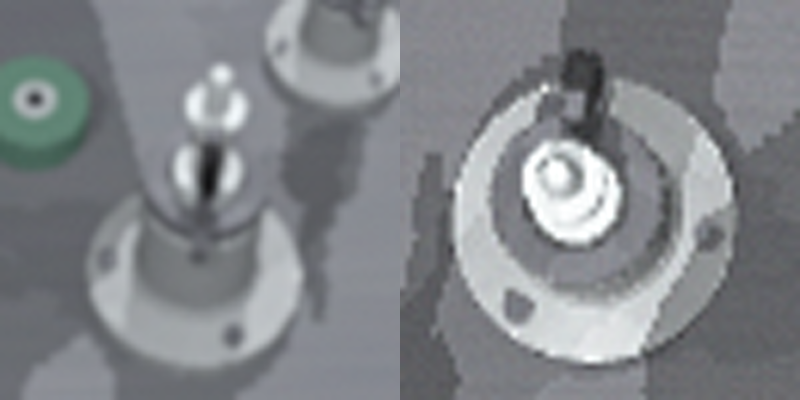

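The crops show the leg, with the spigot tip at top about (290,258), and the black blade pointing at +x, towards the scene camera. Next I measure the axis, the blade yaw and the band, averaging frames.

```bash
cat >> h.py <<'E'
def avg(n,k):
    F=[grab_frame(n) for _ in range(k)]
    f=F[0]; f['img']=np.mean([g['pixels'].astype(float) for g in F],0)
    z=np.stack([g['range_z'] for g in F]); z[z==0]=np.nan; f['range_z']=np.nan_to_num(np.nanmedian(z,0)); return f
def go(p,yawY):
    s=state();r=R.from_quat(np.roll(s['tool_rot'],-1));d=r.inv().apply(np.array(p)-s['tool_pos'])*100
    y=r.apply([0,1,0]);a=np.arctan2(y[1],y[0]);dy=(yawY-a+np.pi)%(2*np.pi)-np.pi
    print('t',s['time'],'pos',s['tool_pos'].round(4),'yawY',a.round(3),'tool shift cm',d.round(2),'rz',-dy.__round__(3),'z',r.apply([0,0,1]).round(3),'F',s['contact_force'].round(1),'w',s['gripper_width'],'g',s['grasp_force'],'q6',s['joint_pos'][5])
E
python3 - <<'E'
from h import *
A=np.array([.509,.0737])
for n in('scene','top'):
    f=avg(n,8);pickle.dump(f,open(n+'1.pkl','wb'));W=cloud(f)
    w=W.reshape(-1,3);r=np.hypot(*(w[:,:2]-A).T)
    b=w[(w[:,2]>.13)&(w[:,2]<.168)&(r>.022)&(r<.042)]
    v=b[:,:2]-A;print(n,'blade',len(b),np.arctan2(v[:,1],v[:,0]).mean(),b.mean(0),np.median(np.arctan2(v[:,1],v[:,0])))
    t=w[(w[:,2]>.167)&(w[:,2]<.18)&(r<.02)];print('tip',len(t),np.median(t,0))
    ft=w[(w[:,2]>.006)&(w[:,2]<.018)&(r<.056)&(r>.03)]
    from scipy.optimize import least_squares
    for nm,lo,hi,rr in(('barrel',.085,.105,.035),('should',.138,.152,.0155)):
        q=w[(w[:,2]>lo)&(w[:,2]<hi)&(r<rr)]
        c,R0=cv2.minEnclosingCircle(q[:,:2].astype(np.float32));print(nm,len(q),c,R0)
    c,R0=cv2.minEnclosingCircle(ft[:,:2].astype(np.float32));print('foot',c,R0)
f=pickle.load(open('scene1.pkl','rb'));g=f['img'].mean(2)
C=np.array([1.093,-.036]);u=(C-A)/np.linalg.norm(C-A);l=np.array([-u[1],u[0]])
for o in(-.0075,-.006,.006,.0075):
    print(o,end=' ')
    for z in np.arange(.100,.145,.002):
        p=A+l*o+u*np.sqrt(.009**2-o*o);uv=proj(f,[*p,z])[0].astype(np.float32)
        print(int(cv2.getRectSubPix(g.astype(np.float32),(1,1),(float(uv[0]),float(uv[1])))[0,0]),end=' ')
    print(uv)
cv2.imwrite('pics/z2.png',cv2.resize(f['img'][205:255,330:375].astype(np.uint8),(540,600),interpolation=cv2.INTER_NEAREST))
go([.598,-.224,.12],1.06)
E
```

```text
scene blade 53 -0.1960087569608783 [0.5408723  0.06738346 0.15561954] -0.1949587192598492
tip 23 [0.51004274 0.07196267 0.17117567]
barrel 314 (0.5134166479110718, 0.07200516760349274) 0.030213601887226105
should 57 (0.5086650848388672, 0.0726415365934372) 0.011933497153222561
foot (0.508411705493927, 0.0733092799782753) 0.04832254722714424
top blade 50 -0.1973468260077669 [0.5372542  0.06811704 0.16001772] -0.21055018475268794
tip 37 [0.50826566 0.07385206 0.17055254]
barrel 454 (0.5128170251846313, 0.07322141528129578) 0.030860859900712967
should 97 (0.5087162256240845, 0.07369179278612137) 0.011627220548689365
foot (0.5085872411727905, 0.07397287338972092) 0.04792343080043793
-0.0075 212 208 201 195 189 186 184 184 184 182 178 170 158 146 134 127 127 129 137 146 158 173 192 [351.21893 222.34227]
-0.006 180 178 174 168 163 159 157 156 156 158 158 157 154 145 136 129 124 128 134 141 149 160 172 [351.81317 223.09537]
0.006 147 152 153 152 146 141 136 132 129 127 127 126 126 125 124 123 123 125 128 134 144 161 179 [357.30023 223.81288]
0.0075 190 191 189 185 181 178 175 174 172 169 165 159 151 143 135 130 127 130 135 147 166 187 208 [358.07217 223.2378 ]
t 0.9 pos [ 0.1822 -0.5978  0.2453] yawY -1.275 tool shift cm [ 50.67 -23.64  12.53] rz -2.335 z [ 0. -0. -1.] F [ 0.7 -0.6 -0.6] w 1.000579686377857 g 0.0 q6 -0.11899944256266307
```

View pics/z2.png

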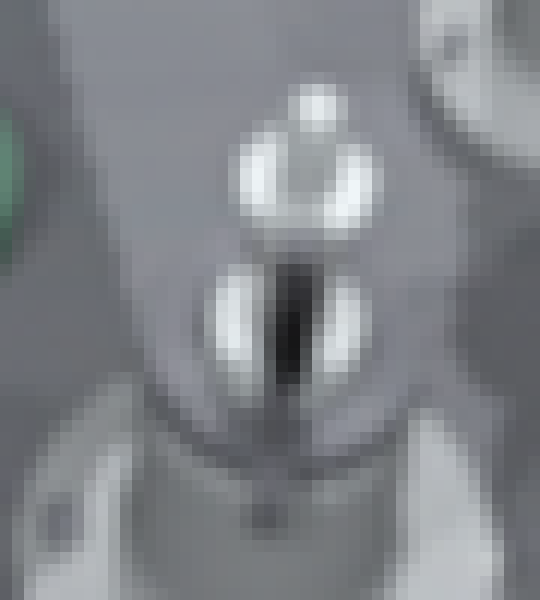

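Emit:
{"method": "send_rows", "body": {"steps": [{"translation":[3.2,-1.5,0.5],"delta_rot":[0,0,-0.145],"jaw":8.5},{"translation":[6.4,-3,1],"delta_rot":[0,0,-0.29],"jaw":8.5},{"translation":[9.6,-4.5,1.5],"delta_rot":[0,0,-0.435],"jaw":8.5},{"translation":[12.8,-6,2],"delta_rot":[0,0,-0.58],"jaw":8.5},{"translation":[16,-7.5,2.5],"delta_rot":[0,0,-0.725],"jaw":8.5},{"translation":[19.2,-9,3],"delta_rot":[0,0,-0.87],"jaw":8.5},{"translation":[22.4,-10.5,3.5],"delta_rot":[0,0,-1.015],"jaw":8.5},{"translation":[25.6,-12,4],"delta_rot":[0,0,-1.16],"jaw":8.5}]}}

```text
time: 1.7
tool_pos: [0.3931, -0.4074, 0.2053]
tool_rot: [0.0, 0.745, 0.668, -0.0]
contact_force: [-0.5, -0.0, -0.3]
gripper_width: 0.995
grasp_force: 0.0
```

```bash
python3 -c "
from h import *
go([.5977,-.224,.12],1.06)"
```

```text
t 1.7 pos [ 0.3931 -0.4074  0.2053] yawY -0.109 tool shift cm [20.46 18.34  8.53] rz -1.169 z [ 0. -0. -1.] F [-0.5 -0.  -0.3] w 0.9951190392561152 g 0.0 q6 -0.8256472464341004
```

Emit:
{"method": "send_rows", "body": {"steps": [{"translation":[2.6,2.3,1],"delta_rot":[0,0,-0.146],"jaw":8.5},{"translation":[5.2,4.6,2],"delta_rot":[0,0,-0.292],"jaw":8.5},{"translation":[7.8,6.9,3],"delta_rot":[0,0,-0.438],"jaw":8.5},{"translation":[10.4,9.2,4],"delta_rot":[0,0,-0.584],"jaw":8.5},{"translation":[13,11.5,5],"delta_rot":[0,0,-0.73],"jaw":8.5},{"translation":[15.6,13.8,6],"delta_rot":[0,0,-0.876],"jaw":8.5},{"translation":[18.2,16.1,7.5],"delta_rot":[0,0,-1.02],"jaw":8.5},{"translation":[20.46,18.34,8.5],"delta_rot":[0,0,-1.169],"jaw":8.5}]}}

```text
time: 2.5
tool_pos: [0.5985, -0.2247, 0.1193]
tool_rot: [-0.0, 0.252, 0.968, 0.0]
contact_force: [0.3, -0.3, 1.2]
gripper_width: 0.996
grasp_force: 0.0
```

```bash
python3 -c "
from h import *
go([.5977,-.224,.022],1.06)"
```

```text
t 2.5 pos [ 0.5985 -0.2247  0.1193] yawY 1.061 tool shift cm [0.09 0.02 9.73] rz 0.001 z [-0.001  0.    -1.   ] F [ 0.3 -0.3  1.2] w 0.995615662190446 g 0.0 q6 -1.5361736361365235
```

Emit:
{"method": "send_rows", "body": {"steps": [{"translation":[0.09,0.02,3],"delta_rot":[0,0,0],"jaw":8.5},{"translation":[0.09,0.02,6],"delta_rot":[0,0,0],"jaw":8.5},{"translation":[0.09,0.02,8.5],"delta_rot":[0,0,0],"jaw":8.5},{"translation":[0.09,0.02,9.7],"delta_rot":[0,0,0],"jaw":7},{"translation":[0.09,0.02,9.7],"delta_rot":[0,0,0],"jaw":5},{"translation":[0.09,0.02,9.7],"delta_rot":[0,0,0],"jaw":3},{"translation":[0.09,0.02,9.7],"delta_rot":[0,0,0],"jaw":1.5},{"translation":[0.09,0.02,9.7],"delta_rot":[0,0,0],"jaw":1.5}]}}

```text
time: 3.3
tool_pos: [0.5986, -0.2264, 0.0257]
tool_rot: [0.002, 0.256, 0.967, -0.0]
contact_force: [0.5, 1.0, 3.3]
gripper_width: 0.287
grasp_force: 59.4
```

```bash
python3 -c "
from h import *
go([.5977,-.224,.022],1.06)"
```

```text
t 3.3 pos [ 0.5986 -0.2264  0.0257] yawY 1.054 tool shift cm [0.2  0.16 0.37] rz -0.006 z [ 0.004 -0.002 -1.   ] F [0.5 1.  3.3] w 0.2867862815983619 g 59.44637954235077 q6 -1.531767171708444
```

Emit:
{"method": "send_rows", "body": {"steps": [{"translation":[0,0,0],"delta_rot":[0,0,0],"jaw":1.5},{"translation":[0,0,-1],"delta_rot":[0,0,0],"jaw":1.5},{"translation":[0,0,-4],"delta_rot":[0,0,0],"jaw":1.5},{"translation":[0,0,-8],"delta_rot":[0,0,0],"jaw":1.5},{"translation":[0,0,-12],"delta_rot":[0,0,0],"jaw":1.5},{"translation":[0,0,-16],"delta_rot":[0,0,0],"jaw":1.5},{"translation":[0,0,-20],"delta_rot":[0,0,0],"jaw":1.5},{"translation":[0,0,-21],"delta_rot":[0,0,0],"jaw":1.5}]}}

```text
time: 4.1
tool_pos: [0.599, -0.2266, 0.2401]
tool_rot: [0.005, 0.256, 0.967, -0.001]
contact_force: [1.1, -0.4, -1.5]
gripper_width: 0.29
grasp_force: 59.0
```

```bash
python3 -c "
from h import *
go([.5086,.0737,.240],1.05)"
```

```text
t 4.1 pos [ 0.599  -0.2266  0.2401] yawY 1.054 tool shift cm [22.69 21.64 -0.2 ] rz 0.004 z [ 0.008 -0.004 -1.   ] F [ 1.1 -0.4 -1.5] w 0.2904540272862246 g 59.00755327194929 q6 -1.5317959552554892
```

Emit:
{"method": "send_rows", "body": {"steps": [{"translation":[2,1.9,0],"delta_rot":[0,0,0],"jaw":1.5},{"translation":[5.5,5.3,0],"delta_rot":[0,0,0],"jaw":1.5},{"translation":[9.1,8.7,0],"delta_rot":[0,0,0],"jaw":1.5},{"translation":[12.7,12.1,0],"delta_rot":[0,0,0],"jaw":1.5},{"translation":[16.3,15.5,0],"delta_rot":[0,0,0],"jaw":1.5},{"translation":[19.5,18.6,0],"delta_rot":[0,0,0],"jaw":1.5},{"translation":[21.5,20.5,0],"delta_rot":[0,0,0],"jaw":1.5},{"translation":[22.5,21.5,0],"delta_rot":[0,0,0],"jaw":1.5}]}}

```text
time: 4.9
tool_pos: [0.506, 0.0745, 0.2318]
tool_rot: [-0.001, 0.254, 0.967, -0.0]
contact_force: [0.7, -0.4, -2.1]
gripper_width: 0.294
grasp_force: 59.1
```

```bash
python3 - <<'E'
from h import *
f=avg('scene',4); go([.5086,.0737,.240],1.05)
pickle.dump(f,open('scene2.pkl','wb'))
t=avg('top',2)
go([.5086,.0737,.240],1.05)
a=cv2.resize(f['img'][130:270,300:420].astype(np.uint8),(514,600),interpolation=cv2.INTER_CUBIC)
b=cv2.resize(t['img'][190:310,240:360].astype(np.uint8),(286,286))
a=np.hstack([a,np.vstack([b,np.zeros((314,286,3),np.uint8)])]);cv2.imwrite('pics/c.png',a)
E
```

```text
t 5.1 pos [0.5077 0.0718 0.2327] yawY 1.054 tool shift cm [ 0.02  0.21 -0.73] rz 0.004 z [-0.001 -0.001 -1.   ] F [-0.4 -0.2 -2.1] w 0.28765226525297305 g 59.101024232804775 q6 -1.0580051077422918
t 5.2 pos [0.508  0.0713 0.233 ] yawY 1.052 tool shift cm [ 0.07  0.24 -0.7 ] rz 0.002 z [-0. -0. -1.] F [ 0.2  0.1 -1.7] w 0.29366013752402004 g 59.100777469575405 q6 -1.0577817507918656h.py:28: RuntimeWarning: All-NaN slice encountered
  z=np.stack([g['range_z'] for g in F]); z[z==0]=np.nan; f['range_z']=np.nan_to_num(np.nanmedian(z,0)); return f
```

View pics/c.png

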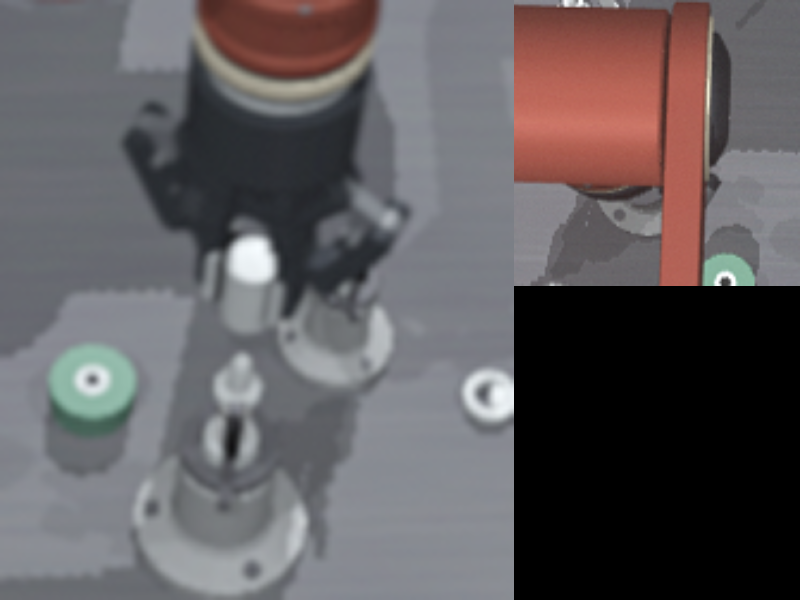

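The cap sits upright between the fingers, with its top at crop (250,260). The spigot is below it at crop (240,370), and the blade is untouched.

```bash
python3 - <<'E'
from h import *
f=pickle.load(open('scene2.pkl','rb'));g=f['img'].min(2)
x0,y0=345,180
m=(g[y0:202,x0:372]>205).astype(np.uint8)
n,l,st,c=cv2.connectedComponentsWithStats(m);i=1+st[1:,4].argmax();print(st[i],c[i])
uv=c[i]+[x0,y0];print('top on .2535',onplane(f,[uv],.2535),'.257',onplane(f,[uv],.257))
W=cloud(f);w=W[y0:y0+22,x0:x0+27][l==i];print('depth',np.nanmedian(w,0))
m=(g[205:225,345:368]>190).astype(np.uint8)
n,l,st,c=cv2.connectedComponentsWithStats(m);print(st,c+[345,205]); print(proj(f,[[.5086,.0737,.172],[.5086,.0737,.148]]))
E
```

```text
[ 9  6  9 10 72] [13.26388889 10.34722222]
top on .2535 [[0.50708464 0.07270039 0.2535    ]] .257 [[0.50964259 0.07222684 0.257     ]]
depth [0.5060396  0.07321968 0.25189202]
[[  0   0  23  20 460]] [[356.  214.5]]
[[355.82465662 213.6183862 ]
 [355.01481876 219.737937  ]]
```

Emit:
{"method": "send_rows", "body": {"steps": [{"translation":[-0.16,0.09,0],"delta_rot":[0,0,0],"jaw":1.5},{"translation":[-0.16,0.09,0],"delta_rot":[0,0,0],"jaw":1.5},{"translation":[-0.16,0.09,0],"delta_rot":[0,0,0],"jaw":1.5},{"translation":[-0.16,0.09,0],"delta_rot":[0,0,0],"jaw":1.5},{"translation":[-0.16,0.09,0.5],"delta_rot":[0,0,0],"jaw":1.5},{"translation":[-0.16,0.09,1.5],"delta_rot":[0,0,0],"jaw":1.5},{"translation":[-0.16,0.09,2.5],"delta_rot":[0,0,0],"jaw":1.5},{"translation":[-0.16,0.09,3],"delta_rot":[0,0,0],"jaw":1.5}]}}

```text
time: 6.0
tool_pos: [0.5085, 0.0725, 0.2011]
tool_rot: [-0.001, 0.255, 0.967, -0.0]
contact_force: [0.7, 0.1, -2.7]
gripper_width: 0.289
grasp_force: 59.1
```

```bash
python3 - <<'E'
from h import *
for i in range(3):
    f=grab_frame('scene'); go([.509,.0728,.1705],1.05)
E
```

```text
t 6.05 pos [0.5083 0.0725 0.2006] yawY 1.054 tool shift cm [-0.06  0.07  3.01] rz 0.004 z [-0.004 -0.    -1.   ] F [-0.5 -0.2 -2.3] w 0.2894647743704317 g 59.10018067806959 q6 -1.057363581514344
t 6.1 pos [0.5086 0.0725 0.2014] yawY 1.054 tool shift cm [-0.03  0.05  3.09] rz 0.004 z [-0.003 -0.    -1.   ] F [-0.2  0.3 -2.2] w 0.28704096635073895 g 59.10121355205774 q6 -1.0574006991882583
t 6.15 pos [0.5091 0.0725 0.2024] yawY 1.054 tool shift cm [0.01 0.02 3.19] rz 0.004 z [-0.002  0.    -1.   ] F [-0.2  0.4 -1.5] w 0.29389459464017886 g 59.10121601074934 q6 -1.0573538832659233
```

Emit:
{"method": "send_rows", "body": {"steps": [{"translation":[0,0,0.4],"delta_rot":[0,0,0],"jaw":1.5},{"translation":[0,0,0.8],"delta_rot":[0,0,0],"jaw":1.5},{"translation":[0,0,1.2],"delta_rot":[0,0,0],"jaw":1.5},{"translation":[0,0,1.6],"delta_rot":[0,0,0],"jaw":1.5},{"translation":[0,0,2.0],"delta_rot":[0,0,0],"jaw":1.5},{"translation":[0,0,2.4],"delta_rot":[0,0,0],"jaw":1.5},{"translation":[0,0,2.7],"delta_rot":[0,0,0],"jaw":1.5},{"translation":[0,0,2.7],"delta_rot":[0,0,0],"jaw":1.5}]}}

```text
time: 6.95
tool_pos: [0.5093, 0.0725, 0.1757]
tool_rot: [-0.0, 0.256, 0.967, 0.0]
contact_force: [0.7, 0.8, -0.6]
gripper_width: 0.285
grasp_force: 59.1
```

```bash
python3 - <<'E'
from h import *
f=avg('scene',4); go([.509,.0728,.1705],1.05)
pickle.dump(f,open('scene3.pkl','wb'))
cv2.imwrite('pics/d.png',cv2.resize(f['img'][185:265,315:395].astype(np.uint8),(600,600),interpolation=cv2.INTER_CUBIC))
E
```

```text
t 7.15 pos [0.5096 0.0725 0.1765] yawY 1.054 tool shift cm [ 0.07 -0.    0.6 ] rz 0.004 z [ 0. -0. -1.] F [ 0.2  0.2 -1.6] w 0.28597305691518016 g 59.100762605667114 q6 -1.057399304428399
```

View pics/d.png

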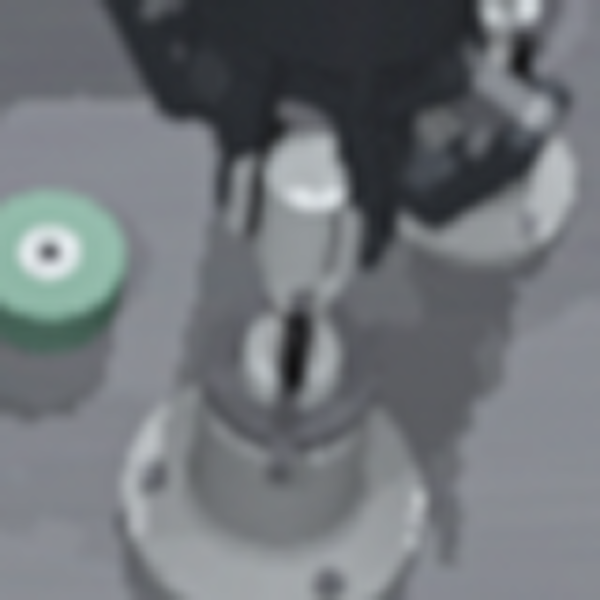

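The cap is over the spigot, at crop (300,230) just above the shoulder, with no contact force. I continue down to seat it.

Emit:
{"method": "send_rows", "body": {"steps": [{"translation":[0,0,0.2],"delta_rot":[0,0,0],"jaw":1.5},{"translation":[0,0,0.4],"delta_rot":[0,0,0],"jaw":1.5},{"translation":[0,0,0.6],"delta_rot":[0,0,0],"jaw":1.5},{"translation":[0,0,0.7],"delta_rot":[0,0,0],"jaw":1.5},{"translation":[0,0,0.8],"delta_rot":[0,0,0],"jaw":1.5},{"translation":[0,0,0.9],"delta_rot":[0,0,0],"jaw":1.5},{"translation":[0,0,1.0],"delta_rot":[0,0,0],"jaw":1.5},{"translation":[0,0,1.0],"delta_rot":[0,0,0],"jaw":1.5}]}}

```text
time: 7.95
tool_pos: [0.5098, 0.0725, 0.1664]
tool_rot: [0.0, 0.256, 0.967, 0.0]
contact_force: [-2.9, -0.0, 4.2]
gripper_width: 0.287
grasp_force: 59.6
```

```bash
python3 - <<'E'
from h import *
for i in range(6):
    f=grab_frame('scene'); s=state();print(s['tool_pos'].round(4),s['contact_force'].round(1))
E
```

```text
[0.5098 0.0725 0.1665] [-1.6  0.1  4.9]
[0.5098 0.0725 0.1665] [-1.3 -0.2  4.2]
[0.5098 0.0725 0.1666] [-2.2 -0.2  4.7]
[0.5098 0.0725 0.1665] [-0.7 -0.3  5.7]
[0.5098 0.0725 0.1666] [-0.7 -0.2  4.2]
[0.5098 0.0725 0.1666] [-1.5  0.1  5. ]
```

Emit:
{"method": "send_rows", "body": {"steps": [{"translation":[0,0,0.2],"delta_rot":[0,0,0],"jaw":1.5},{"translation":[0,0,0.4],"delta_rot":[0,0,0],"jaw":1.5},{"translation":[0,0,0.6],"delta_rot":[0,0,0],"jaw":1.5},{"translation":[0,0,0.8],"delta_rot":[0,0,0],"jaw":1.5},{"translation":[0,0,1.0],"delta_rot":[0,0,0],"jaw":1.5},{"translation":[0,0,1.1],"delta_rot":[0,0,0],"jaw":1.5},{"translation":[0,0,1.2],"delta_rot":[0,0,0],"jaw":1.5},{"translation":[0,0,1.2],"delta_rot":[0,0,0],"jaw":1.5}]}}

```text
time: 9.05
tool_pos: [0.5098, 0.0725, 0.1545]
tool_rot: [0.0, 0.256, 0.967, 0.0]
contact_force: [-2.0, 0.1, 4.2]
gripper_width: 0.285
grasp_force: 59.7
```

```bash
cat >> h.py <<'E'
def prof(f,lo=.096,hi=.146,A=np.array([.5095,.0727])):
    g=f['img'].mean(2).astype(np.float32);C=np.array([1.093,-.036]);u=(C-A)/np.linalg.norm(C-A);l=np.array([-u[1],u[0]])
    print('z    ',*['%3d'%round(z*1000) for z in np.arange(lo,hi,.002)])
    for o in(-.0085,-.0075,-.0065,-.0055,.0055,.0065,.0075,.0085):
        v=[]
        for z in np.arange(lo,hi,.002):
            p=A+l*o+u*np.sqrt(.009**2-o*o);uv=proj(f,[*p,z])[0]
            v.append(int(cv2.getRectSubPix(g,(1,1),(float(uv[0]),float(uv[1])))[0,0]))
        print('%5.1f'%(o*1000),*['%3d'%x for x in v])
E
python3 - <<'E'
from h import *
f=avg('scene',6); go([.509,.0728,.1705],1.05)
pickle.dump(f,open('scene4.pkl','wb'))
prof(pickle.load(open('scene1.pkl','rb')));prof(pickle.load(open('scene3.pkl','rb')));prof(f)
a=[cv2.resize(pickle.load(open(n,'rb'))['img'][195:255,335:375].astype(np.uint8),(400,600),interpolation=cv2.INTER_CUBIC) for n in('scene3.pkl','scene4.pkl')]
cv2.imwrite('pics/e.png',np.hstack(a))
E
```

```text
t 9.35 pos [0.5098 0.0725 0.1547] yawY 1.054 tool shift cm [ 0.09 -0.01 -1.58] rz 0.004 z [ 0.001  0.    -1.   ] F [-1.6 -0.7  5.7] w 0.2895534657143045 g 59.696774147450924 q6 -1.0574143817137827
z      96  98 100 102 104 106 108 110 112 114 116 118 120 122 124 126 128 130 132 134 136 138 140 142 144
 -8.5 226 229 227 223 219 215 213 211 210 209 202 197 183 170 156 142 135 131 132 136 141 149 162 179 196
 -7.5 208 214 220 219 215 211 206 202 200 199 199 198 193 186 173 160 146 132 130 128 133 139 149 159 178
 -6.5 192 203 208 211 209 203 196 190 186 184 182 183 182 179 175 163 152 140 127 126 127 133 141 152 165
 -5.5 178 184 190 189 188 183 177 172 167 165 164 164 165 166 164 160 150 140 131 125 128 133 140 148 160
  5.5  95  93  94  97  99  99  99  97  96  94  91  89  87  86  85  88  92  98 102 110 117 124 131 143 157
  6.5 123 127 132 137 138 138 134 130 126 121 118 115 114 114 115 116 117 117 118 122 126 133 143 159 176
  7.5 160 165 171 169 169 164 159 154 151 148 147 146 145 144 141 138 132 127 127 127 133 140 157 175 198
  8.5 189 193 193 192 187 184 181 178 176 174 171 167 1
[... 1258 characters left out ...]
 146 144 143 142 142 141 141 142 143 145 147 147 147 147 147 147
 -6.5 180 183 182 180 175 168 161 153 145 139 135 136 138 140 142 143 144 146 147 149 150 150 149 149 149
 -5.5 175 175 175 170 164 158 152 144 136 130 126 125 129 133 138 142 142 143 144 146 147 149 149 149 149
  5.5  96  93  93  94  94  93  91  86  82  78  74  71  68  67  67  70  75  80  85  92  98 102 105 108 110
  6.5 120 122 123 125 124 122 116 110 103  96  91  86  85  85  89  94  98 100 103 105 106 108 109 111 115
  7.5 149 150 150 146 143 136 129 123 116 110 105 103 105 108 114 117 115 114 113 112 112 112 112 112 116
  8.5 160 160 158 154 149 144 138 131 125 120 121 121 123 124 122 120 119 118 117 116 114 112 113 115 117
```

View pics/e.png

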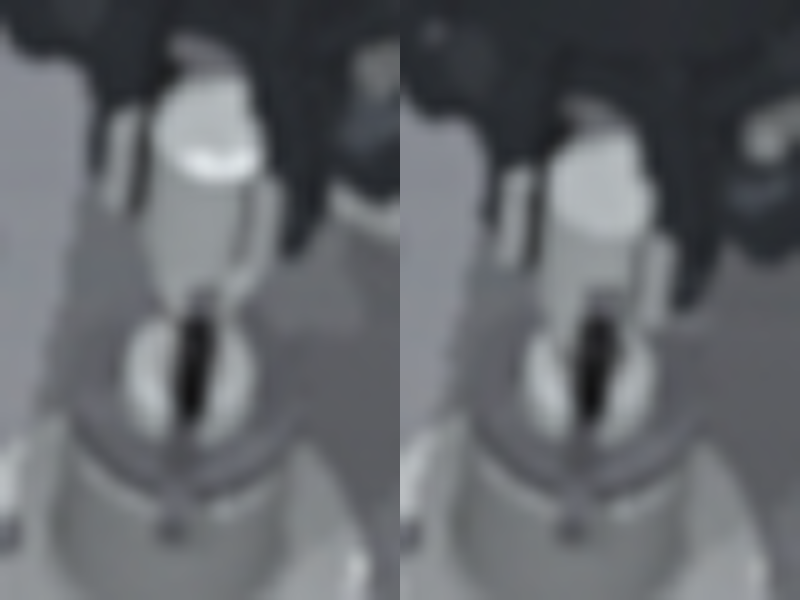

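The dark spot beside the blade moved down with the leg, from about 0.132 to about 0.116. I will press further and take calibrated looks.

Emit:
{"method": "send_rows", "body": {"steps": [{"translation":[0,0,0.2],"delta_rot":[0,0,0],"jaw":1.5},{"translation":[0,0,0.4],"delta_rot":[0,0,0],"jaw":1.5},{"translation":[0,0,0.5],"delta_rot":[0,0,0],"jaw":1.5},{"translation":[0,0,0.6],"delta_rot":[0,0,0],"jaw":1.5},{"translation":[0,0,0.7],"delta_rot":[0,0,0],"jaw":1.5},{"translation":[0,0,0.8],"delta_rot":[0,0,0],"jaw":1.5},{"translation":[0,0,0.8],"delta_rot":[0,0,0],"jaw":1.5},{"translation":[0,0,0.8],"delta_rot":[0,0,0],"jaw":1.5}]}}

```text
time: 10.15
tool_pos: [0.5098, 0.0725, 0.1467]
tool_rot: [0.0, 0.256, 0.967, 0.0]
contact_force: [-1.8, 0.6, 6.0]
gripper_width: 0.289
grasp_force: 59.8
```

```bash
python3 - <<'E'
from h import *
f=avg('scene',6); go([.509,.0728,.1705],1.05)
pickle.dump(f,open('scene5.pkl','wb'));prof(f)
# calibration of rows: known edges along the mid side line, in undisturbed scene1: foot outer front edge, barrel/collar edges
s=pickle.load(open('scene1.pkl','rb'));g=s['img'].mean(2)
A=np.array([.5086,.0737,0])
for o in(-12,-10,-8,-6):
  u0=proj(s,A+[0,0,.1])[0]; c=int(round(u0[0]+o/2.4)); print(c,'rows205-250',g[205:262,c].astype(int).tolist())
C=np.array([1.093,-.036]);u=(C-A[:2])/np.linalg.norm(C-A[:2]);l=np.array([-u[1],u[0]])
for nm,r,z in(('foot',.048,.012),('footb',.048,0),('barrel',.027,.09),('collar',.0145,.1),('sh',.012,.148),('shb',.012,.142),('capmouthfront',.013,.148)):
  p=[[*(A[:2]+l*o+u*np.sqrt(r*r-o*o)),z] for o in(-.0095,-.0072)];q=[[*(A[:2]+l*o-u*np.sqrt(r*r-o*o)),z] for o in(-.0095,-.0072)]
  print(nm,'front',proj(s,p).round(1).tolist(),'back',proj(s,q).round(1).tolist())
E
```

```text
t 10.45 pos [0.5098 0.0725 0.1468] yawY 1.054 tool shift cm [ 0.08 -0.01 -2.37] rz 0.004 z [ 0.001 -0.    -1.   ] F [-2.3 -0.3  7.9] w 0.2887643429673121 g 59.77263808250427 q6 -1.0573547770353986
z      96  98 100 102 104 106 108 110 112 114 116 118 120 122 124 126 128 130 132 134 136 138 140 142 144
 -8.5 177 174 169 164 161 158 159 159 157 156 152 149 147 145 145 145 145 145 145 145 145 145 145 144 144
 -7.5 177 175 172 165 158 153 151 150 152 153 153 153 151 149 148 147 147 147 147 147 147 147 147 147 147
 -6.5 176 179 174 168 159 148 142 140 140 143 146 147 148 148 148 147 147 148 148 149 150 150 149 149 149
 -5.5 173 172 170 160 149 139 128 126 127 130 135 139 141 143 144 145 144 143 144 146 147 149 149 149 149
  5.5  96  93  89  84  79  71  68  69  71  76  80  79  78  73  67  64  62  66  71  81  93 100 106 110 112
  6.5 119 118 114 110 101  92  92  91  96 101 100  99  95  89  84  79  77  79  84  94 101 106 111 114 117
  7.5 146 140 135 124 115 113 111 114 119 120 120 116 110 103  96  90  90  92 100 107 110 113 114 115 118
  8.5 151 146 138 134 132 131 136 139 138 136 128 120 1
[... 1128 characters left out ...]
0, 113, 96, 89, 89, 93, 96, 102, 111, 109, 95, 91, 104, 119, 123, 124, 123, 123, 122, 122, 126, 140, 152, 162, 167]
foot front [[344.7, 267.1], [345.6, 267.4]] back [[349.3, 233.4], [350.2, 233.4]]
footb front [[344.4, 269.4], [345.3, 269.7]] back [[349.0, 236.0], [349.9, 236.0]]
barrel front [[347.7, 242.5], [348.7, 243.0]] back [[350.3, 223.8], [351.3, 223.7]]
collar front [[348.7, 234.9], [349.7, 235.6]] back [[349.9, 226.7], [351.0, 226.2]]
sh front [[350.3, 222.0], [351.2, 223.0]] back [[351.1, 216.4], [352.2, 215.7]]
shb front [[350.1, 223.5], [351.0, 224.5]] back [[350.9, 217.9], [352.0, 217.2]]
capmouthfront front [[350.2, 222.6], [351.2, 223.5]] back [[351.1, 215.8], [352.3, 215.2]]
```

Emit:
{"method": "send_rows", "body": {"steps": [{"translation":[0,0,0.1],"delta_rot":[0,0,0],"jaw":1.5},{"translation":[0,0,0.2],"delta_rot":[0,0,0],"jaw":1.5},{"translation":[0,0,0.3],"delta_rot":[0,0,0],"jaw":1.5},{"translation":[0,0,0.4],"delta_rot":[0,0,0],"jaw":1.5},{"translation":[0,0,0.4],"delta_rot":[0,0,0],"jaw":1.5},{"translation":[0,0,0.4],"delta_rot":[0,0,0],"jaw":1.5},{"translation":[0,0,0.4],"delta_rot":[0,0,0],"jaw":1.5},{"translation":[0,0,0.4],"delta_rot":[0,0,0],"jaw":1.5}]}}

```text
time: 11.25
tool_pos: [0.5098, 0.0725, 0.1428]
tool_rot: [0.0, 0.256, 0.967, 0.0]
contact_force: [-2.6, 0.4, 6.3]
gripper_width: 0.29
grasp_force: 59.8
```

```bash
python3 - <<'E'
from h import *
f=avg('scene',6); go([.509,.0728,.1705],1.05)
pickle.dump(f,open('scene6.pkl','wb'))
for c in(349,350,351,357,358,359):
    print(c,*range(216,238))
    for n in(3,4,5,6):
        print('    ',*['%3d'%x for x in pickle.load(open(f'scene{n}.pkl','rb'))['img'].mean(2)[216:238,c]])
E
```

```text
t 11.55 pos [0.5098 0.0725 0.1429] yawY 1.054 tool shift cm [ 0.09 -0.01 -2.76] rz 0.004 z [ 0.001 -0.    -1.   ] F [-1.9 -0.1  6.7] w 0.28914165998203906 g 59.77781072258949 q6 -1.0573948201464418
349 216 217 218 219 220 221 222 223 224 225 226 227 228 229 230 231 232 233 234 235 236 237
     111 122 125 122 118 113 111 109 105 103 109 130 155 169 172 174 178 185 182 168 153 139
      99 104 108 112 116 123 130 132 133 130 121 121 138 158 168 173 178 184 181 167 153 140
     119 115 112 111 114 117 121 128 133 135 135 135 145 159 165 165 171 178 175 165 152 140
     133 132 122 115 113 117 121 126 131 136 138 137 141 153 163 165 171 177 174 163 153 140
350 216 217 218 219 220 221 222 223 224 225 226 227 228 229 230 231 232 233 234 235 236 237
     135 137 139 137 134 130 128 123 112 103 115 143 163 168 166 165 169 178 184 179 163 148
     146 139 137 138 140 142 143 144 144 144 140 139 143 143 144 155 168 179 185 179 164 149
     167 163 152 141 139 141 142 143 144 145 146 147 150 153 152 145 146 165 180 178 164 149
     171 172 165 154 142 140 142 143 144 145 147 147 148 149 150 15
[... 1181 characters left out ...]
16 121 125 132 140 150 160 168 172 170 159 145 130
     180 183 181 169 143 123 118 116 113 117 118 115 121 134 150 159 162 167 169 160 145 130
     165 180 183 181 166 139 122 116 114 117 119 114 113 120 136 152 162 168 169 160 145 130
359 216 217 218 219 220 221 222 223 224 225 226 227 228 229 230 231 232 233 234 235 236 237
     117 116 119 121 126 141 155 153 131 108  96 100 113 131 147 156 159 155 147 137 122 109
     153 139 128 124 124 128 128 129 131 136 138 129 119 128 144 154 159 155 147 137 122 109
     145 149 147 133 124 127 129 130 132 137 138 135 131 130 138 151 157 155 147 137 122 109
     118 140 144 143 130 120 127 130 132 137 138 134 131 132 136 147 156 155 147 137 122 109
```

Emit:
{"method": "send_rows", "body": {"steps": [{"translation":[0,0,-0.1],"delta_rot":[0,0,0],"jaw":1.5},{"translation":[0,0,-0.2],"delta_rot":[0,0,0],"jaw":1.5},{"translation":[0,0,-0.2],"delta_rot":[0,0,0],"jaw":1.5},{"translation":[0,0,-0.2],"delta_rot":[0,0,0],"jaw":1.5},{"translation":[0,0,-0.2],"delta_rot":[0,0,0],"jaw":1.5},{"translation":[0,0,-0.2],"delta_rot":[0,0,0],"jaw":1.5},{"translation":[0,0,-0.2],"delta_rot":[0,0,0],"jaw":1.5},{"translation":[0,0,-0.2],"delta_rot":[0,0,0],"jaw":1.5}]}}

```text
time: 12.35
tool_pos: [0.5098, 0.0725, 0.1448]
tool_rot: [0.0, 0.256, 0.967, 0.0]
contact_force: [-1.9, -0.3, 6.6]
gripper_width: 0.292
grasp_force: 59.8
```

```bash
python3 - <<'E'
from h import *
f=avg('scene',6); go([.509,.0728,.1705],1.05)
pickle.dump(f,open('scene7.pkl','wb'))
for c in(350,351,352,356,357,358):
    print(c,*range(226,238))
    for n in(3,4,5,7,6):
        print('    ',*['%3d'%x for x in pickle.load(open(f'scene{n}.pkl','rb'))['img'].mean(2)[226:238,c]])
A=np.array([.5095,.0727]);C=np.array([1.093,-.036]);u=(C-A)/np.linalg.norm(C-A);l=np.array([-u[1],u[0]])
for o in(-.0065,.007): print([proj(f,[*(A+l*o+u*np.sqrt(.009**2-o*o)),z])[0].round(2).tolist() for z in(.1,.11,.12,.13)])
E
```

```text
t 12.65 pos [0.5098 0.0725 0.1448] yawY 1.054 tool shift cm [ 0.08 -0.01 -2.57] rz 0.004 z [ 0.001 -0.    -1.   ] F [-2.7  0.5  6.9] w 0.2890094759201926 g 59.77673102170229 q6 -1.0574162902724424
350 226 227 228 229 230 231 232 233 234 235 236 237
     115 143 163 168 166 165 169 178 184 179 163 148
     140 139 143 143 144 155 168 179 185 179 164 149
     146 147 150 153 152 145 146 165 180 178 164 149
     146 146 149 153 156 153 151 160 171 173 163 149
     147 147 148 149 150 151 155 164 172 172 163 149
351 226 227 228 229 230 231 232 233 234 235 236 237
     121 142 158 156 149 142 138 142 150 153 144 130
     149 147 142 131 118 121 134 142 151 154 144 130
     149 147 146 142 134 119 107 122 146 153 144 130
     149 147 145 141 137 131 121 119 135 148 143 130
     149 147 145 140 134 128 125 127 138 147 143 130
352 226 227 228 229 230 231 232 233 234 235 236 237
     125 115 122 117 107  96  86  81  83  92  93  90
     136 122 112 101  86  77  79  80  83  92  93  91
     136 121 112 105  96  82  66  62  77  92  93  91
     137 120 112 104  96  88  78  67  73  89  93  91
     
[... 444 characters left out ...]
0 156 165 172 167 155 143
     108 113 118 113 115 132 152 166 172 167 155 143
     101  86  91 113 134 139 136 148 165 167 156 143
     101  86  85 107 127 136 141 152 165 166 155 144
     102  85  77  89 114 134 144 159 171 167 155 143
358 226 227 228 229 230 231 232 233 234 235 236 237
     117 121 138 155 164 167 169 172 170 160 145 130
     121 125 132 140 150 160 168 172 170 159 145 130
     118 115 121 134 150 159 162 167 169 160 145 130
     118 114 116 128 144 156 163 167 168 159 145 130
     119 114 113 120 136 152 162 168 169 160 145 130
[[349.89, 233.61], [350.18, 231.28], [350.46, 228.92], [350.76, 226.52]]
[[355.89, 234.18], [356.21, 231.86], [356.55, 229.49], [356.89, 227.09]]
```

At TCP z of 0.1468 the band is fully visible, at 0.1429 it is gone, and at 0.1448 about 0.6 of it shows. Level is therefore about 0.1445, so I go there and begin the swing.

Emit:
{"method": "send_rows", "body": {"steps": [{"translation":[0,0,0.03],"delta_rot":[0,0,0.05],"jaw":1.5},{"translation":[0,0,0.03],"delta_rot":[0,0,0.15],"jaw":1.5},{"translation":[0,0,0.03],"delta_rot":[0,0,0.27],"jaw":1.5},{"translation":[0,0,0.03],"delta_rot":[0,0,0.39],"jaw":1.5},{"translation":[0,0,0.03],"delta_rot":[0,0,0.51],"jaw":1.5},{"translation":[0,0,0.03],"delta_rot":[0,0,0.63],"jaw":1.5},{"translation":[0,0,0.03],"delta_rot":[0,0,0.74],"jaw":1.5},{"translation":[0,0,0.03],"delta_rot":[0,0,0.8],"jaw":1.5}]}}

```text
time: 13.45
tool_pos: [0.5108, 0.0737, 0.1449]
tool_rot: [0.001, 0.613, 0.79, 0.002]
contact_force: [1.3, 4.0, 6.0]
gripper_width: 0.29
grasp_force: 61.4
```

Emit:
{"method": "send_rows", "body": {"steps": [{"translation":[0,0,0],"delta_rot":[0,0,-0.05],"jaw":1.5},{"translation":[0,0,0],"delta_rot":[0,0,-0.15],"jaw":1.5},{"translation":[0,0,0],"delta_rot":[0,0,-0.28],"jaw":1.5},{"translation":[0,0,0],"delta_rot":[0,0,-0.41],"jaw":1.5},{"translation":[0,0,0],"delta_rot":[0,0,-0.54],"jaw":1.5},{"translation":[0,0,0],"delta_rot":[0,0,-0.67],"jaw":1.5},{"translation":[0,0,0],"delta_rot":[0,0,-0.75],"jaw":1.5},{"translation":[0,0,0],"delta_rot":[0,0,-0.8],"jaw":1.5}]}}

```text
time: 14.25
tool_pos: [0.5108, 0.0725, 0.1451]
tool_rot: [0.002, 0.254, 0.967, 0.001]
contact_force: [0.6, 0.1, 5.4]
gripper_width: 0.295
grasp_force: 59.9
```

```bash
python3 - <<'E'
from h import *
f=avg('scene',6); go([.509,.0728,.1445],1.05)
pickle.dump(f,open('scene8.pkl','wb'))
cv2.imwrite('pics/g.png',cv2.resize(f['img'][195:255,325:385].astype(np.uint8),(600,600),interpolation=cv2.INTER_CUBIC))
for c in range(349,361): print(c,*['%3d'%x for x in f['img'].mean(2)[222:240,c]])
E
```

```text
t 14.55 pos [0.5107 0.0725 0.1451] yawY 1.054 tool shift cm [ 0.16 -0.06  0.06] rz 0.004 z [ 0.003  0.    -1.   ] F [-0.6 -0.1  7.1] w 0.29057766709206756 g 59.887740053236485 q6 -1.0574710934955913
349 102  90  75  52  40  38  35  31  31  31  33  43  56  68  74  75  75  76
350 116 104  91  65  46  41  41  45  51  56  62  66  79  91  93  90  89  86
351 122 104  94  81  73  74  77  82  89  95 103 104 120 140 140 130 122 110
352 130 111 106 109 113 116 118 121 125 128 133 132 138 160 166 158 148 130
353 143 132 130 135 138 137 136 136 137 137 141 139 136 159 174 169 158 137
354 153 148 147 149 149 144 140 139 138 135 141 137 132 161 179 171 158 136
355 155 152 152 153 151 148 145 144 142 139 143 137 135 168 180 167 151 130
356 154 151 150 149 147 144 140 140 143 143 146 146 159 180 178 161 142 121
357 146 141 136 132 129 125 119 122 129 137 148 166 182 183 168 150 131 113
358 124 119 114 114 119 121 123 128 135 147 161 178 184 171 151 134 119 108
359 127 130 128 130 135 138 141 143 142 148 159 163 158 143 126 116 109 106
360 136 144 142 140 138 136 135 133 125 121 125 122 115 111 107 106 105 106
```

View pics/g.png

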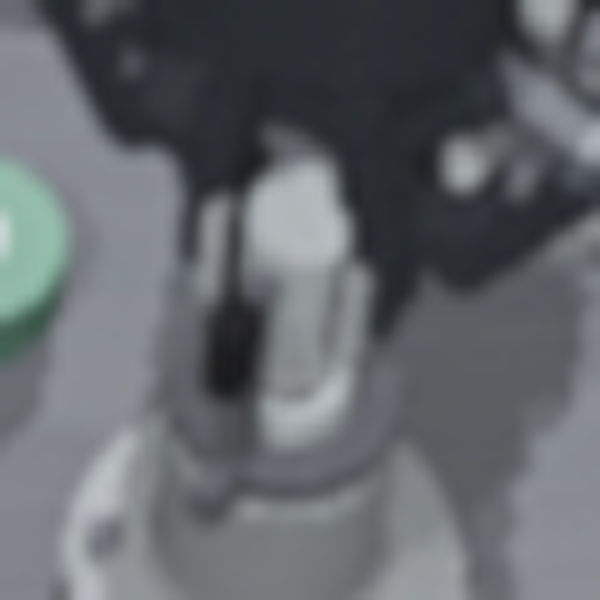

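With the blade aside, the bar shows in columns 352–357 and only a thin dark line is left above the collar at row 234, crop (295,388). I calibrate this by raising the leg 1.5 mm.

Emit:
{"method": "send_rows", "body": {"steps": [{"translation":[0,0,-0.08],"delta_rot":[0,0,0],"jaw":1.5},{"translation":[0,0,-0.15],"delta_rot":[0,0,0],"jaw":1.5},{"translation":[0,0,-0.15],"delta_rot":[0,0,0],"jaw":1.5},{"translation":[0,0,-0.15],"delta_rot":[0,0,0],"jaw":1.5},{"translation":[0,0,-0.15],"delta_rot":[0,0,0],"jaw":1.5},{"translation":[0,0,-0.15],"delta_rot":[0,0,0],"jaw":1.5},{"translation":[0,0,-0.15],"delta_rot":[0,0,0],"jaw":1.5},{"translation":[0,0,-0.15],"delta_rot":[0,0,0],"jaw":1.5}]}}

```text
time: 15.35
tool_pos: [0.5108, 0.0725, 0.1466]
tool_rot: [0.002, 0.255, 0.967, 0.001]
contact_force: [-0.7, 0.4, 6.5]
gripper_width: 0.289
grasp_force: 59.9
```

```bash
python3 - <<'E'
from h import *
f=avg('scene',6); go([.509,.0728,.1445],1.05)
pickle.dump(f,open('scene9.pkl','wb'))
for c in range(352,359): print(c,*['%3d'%x for x in f['img'].mean(2)[222:240,c]])
E
```

```text
t 15.65 pos [0.5107 0.0725 0.1466] yawY 1.054 tool shift cm [ 0.17 -0.06  0.21] rz 0.004 z [ 0.003  0.    -1.   ] F [-0.2  0.4  5.9] w 0.29016553167968423 g 59.886878840625286 q6 -1.0574366498114895
352 130 111 107 109 113 116 118 120 122 128 129 119 134 162 166 157 148 130
353 142 132 130 136 139 137 136 136 138 142 145 130 133 163 175 169 158 137
354 151 149 147 150 149 144 140 139 141 145 148 134 137 169 180 171 158 136
355 154 152 152 152 151 148 144 143 143 146 147 136 149 179 182 166 151 130
356 152 151 150 148 147 144 141 141 145 145 139 138 165 186 179 160 142 121
357 144 142 136 131 129 125 124 133 147 149 145 160 182 185 168 150 131 114
358 123 120 113 112 118 122 128 137 150 158 163 177 184 171 150 134 119 108
```

Emit:
{"method": "send_rows", "body": {"steps": [{"translation":[0,0,-0.1],"delta_rot":[0,0,0],"jaw":1.5},{"translation":[0,0,-0.2],"delta_rot":[0,0,0],"jaw":1.5},{"translation":[0,0,-0.2],"delta_rot":[0,0,0],"jaw":1.5},{"translation":[0,0,-0.2],"delta_rot":[0,0,0],"jaw":1.5},{"translation":[0,0,-0.2],"delta_rot":[0,0,0],"jaw":1.5},{"translation":[0,0,-0.2],"delta_rot":[0,0,0],"jaw":1.5},{"translation":[0,0,-0.2],"delta_rot":[0,0,0],"jaw":1.5},{"translation":[0,0,-0.2],"delta_rot":[0,0,0],"jaw":1.5}]}}

```text
time: 16.45
tool_pos: [0.5108, 0.0725, 0.1486]
tool_rot: [0.002, 0.256, 0.967, 0.001]
contact_force: [0.4, 0.5, 6.3]
gripper_width: 0.289
grasp_force: 59.9
```

```bash
python3 - <<'E'
from h import *
f=avg('scene',6); go([.509,.0728,.1445],1.05)
pickle.dump(f,open('scene10.pkl','wb'))
for c in range(352,359): print(c,*['%3d'%x for x in f['img'].mean(2)[222:240,c]])
E
```

```text
t 16.75 pos [0.5107 0.0725 0.1486] yawY 1.054 tool shift cm [ 0.17 -0.06  0.41] rz 0.004 z [ 0.003  0.    -1.   ] F [-0.3  1.   5.9] w 0.2896807608390057 g 59.88201532512903 q6 -1.0574514789701652
352 131 111 106 109 113 116 118 119 119 123 119 113 144 169 167 157 148 130
353 143 133 130 136 138 137 135 135 134 140 141 125 143 172 176 169 158 137
354 151 149 147 149 149 144 140 138 137 144 148 133 146 177 181 170 158 136
355 152 152 152 152 151 147 144 142 139 142 146 139 155 182 182 166 151 130
356 151 150 149 148 146 143 141 141 139 137 137 149 173 187 179 160 142 121
357 143 141 135 130 128 125 126 134 138 136 143 168 187 185 168 150 131 114
358 122 120 113 112 118 121 126 138 149 155 167 183 186 171 150 134 119 108
```

Emit:
{"method": "send_rows", "body": {"steps": [{"translation":[0,0,0.1],"delta_rot":[0,0,0],"jaw":1.5},{"translation":[0,0,0.2],"delta_rot":[0,0,0],"jaw":1.5},{"translation":[0,0,0.35],"delta_rot":[0,0,0],"jaw":1.5},{"translation":[0,0,0.5],"delta_rot":[0,0,0],"jaw":1.5},{"translation":[0,0,0.55],"delta_rot":[0,0,0],"jaw":1.5},{"translation":[0,0,0.55],"delta_rot":[0,0,0],"jaw":1.5},{"translation":[0,0,0.55],"delta_rot":[0,0,0],"jaw":1.5},{"translation":[0,0,0.55],"delta_rot":[0,0,0],"jaw":1.5}]}}

```text
time: 17.55
tool_pos: [0.5108, 0.0725, 0.1431]
tool_rot: [0.002, 0.255, 0.967, 0.0]
contact_force: [-0.3, 0.8, 5.7]
gripper_width: 0.288
grasp_force: 59.9
```

```bash
python3 - <<'E'
from h import *
f=avg('scene',6); go([.509,.0728,.1445],1.05)
pickle.dump(f,open('scene11.pkl','wb'))
for c in range(352,359): print(c,*['%3d'%x for x in f['img'].mean(2)[222:240,c]])
E
```

```text
t 17.85 pos [0.5108 0.0725 0.1431] yawY 1.054 tool shift cm [ 0.17 -0.06 -0.14] rz 0.004 z [ 0.003  0.    -1.   ] F [-0.7  0.2  6.2] w 0.28641381534264115 g 59.88638520240784 q6 -1.0574586464660143
352 132 110 106 109 113 117 119 120 121 121 129 140 155 167 166 157 148 130
353 146 132 130 136 138 137 136 136 135 136 141 149 157 169 175 169 158 137
354 157 149 147 150 149 145 141 140 139 140 143 149 153 169 179 170 158 136
355 159 152 152 152 152 149 145 144 142 141 144 151 156 173 180 167 151 130
356 155 151 149 148 147 144 141 140 139 135 141 158 173 182 177 160 142 121
357 147 141 136 131 130 125 121 126 134 138 147 170 187 185 168 150 131 113
358 129 120 113 112 118 121 125 134 139 148 162 178 185 171 150 134 119 108
```

Across these frames the band is gone at z 0.1431, about 2.3 mm of it shows at 0.1451, and all of it shows by 0.1486. Level is therefore about 0.1444. I go there and resume the swing, stopping to check z before the clamp bites.

Emit:
{"method": "send_rows", "body": {"steps": [{"translation":[0,0,-0.13],"delta_rot":[0,0,0.05],"jaw":1.5},{"translation":[0,0,-0.13],"delta_rot":[0,0,0.17],"jaw":1.5},{"translation":[0,0,-0.13],"delta_rot":[0,0,0.3],"jaw":1.5},{"translation":[0,0,-0.13],"delta_rot":[0,0,0.43],"jaw":1.5},{"translation":[0,0,-0.13],"delta_rot":[0,0,0.56],"jaw":1.5},{"translation":[0,0,-0.13],"delta_rot":[0,0,0.69],"jaw":1.5},{"translation":[0,0,-0.13],"delta_rot":[0,0,0.8],"jaw":1.5},{"translation":[0,0,-0.13],"delta_rot":[0,0,0.86],"jaw":1.5}]}}

```text
time: 18.65
tool_pos: [0.5109, 0.0732, 0.1444]
tool_rot: [0.001, 0.636, 0.771, 0.002]
contact_force: [1.8, 2.9, 5.5]
gripper_width: 0.288
grasp_force: 61.3
```

```bash
python3 - <<'E'
from h import *
for i in range(3):
    f=grab_frame('scene'); go([.5098,.0728,.1444],-.45)
E
```

```text
t 18.7 pos [0.5109 0.0732 0.1444] yawY 0.19 tool shift cm [-0.02 -0.11 -0.  ] rz 0.64 z [ 0.004  0.002 -1.   ] F [1.1 2.8 5. ] w 0.28754749905164056 g 60.939853973686695 q6 -0.1931444332545532
t 18.75 pos [0.5109 0.0732 0.1444] yawY 0.193 tool shift cm [-0.02 -0.11 -0.  ] rz 0.643 z [ 0.004  0.002 -1.   ] F [1.4 2.6 6.4] w 0.28492514904954597 g 60.700216591358185 q6 -0.19648247983530684
t 18.8 pos [0.5109 0.0732 0.1444] yawY 0.194 tool shift cm [-0.01 -0.11 -0.  ] rz 0.644 z [ 0.004  0.002 -1.   ] F [0.6 2.1 5.4] w 0.28747542199290926 g 60.65102890133858 q6 -0.19724758268865883
```

Emit:
{"method": "send_rows", "body": {"steps": [{"translation":[0,0,0],"delta_rot":[0,0,0.06],"jaw":1.5},{"translation":[0,0,0],"delta_rot":[0,0,0.14],"jaw":1.5},{"translation":[0,0,0],"delta_rot":[0,0,0.22],"jaw":1.5},{"translation":[0,0,0],"delta_rot":[0,0,0.3],"jaw":1.5},{"translation":[0,0,0],"delta_rot":[0,0,0.38],"jaw":1.5},{"translation":[0,0,0],"delta_rot":[0,0,0.46],"jaw":1.5},{"translation":[0,0,0],"delta_rot":[0,0,0.52],"jaw":1.5},{"translation":[0,0,0],"delta_rot":[0,0,0.56],"jaw":1.5}]}}

```text
time: 19.6
tool_pos: [0.5115, 0.0734, 0.1444]
tool_rot: [0.001, 0.824, 0.566, 0.003]
contact_force: [3.4, 3.0, 4.2]
gripper_width: 0.29
grasp_force: 61.7
```

```bash
python3 - <<'E'
from h import *
for i in range(2):
    f=grab_frame('scene'); go([.5098,.0728,.1444],-.45);s=state();print(s['ft_torque'].round(2))
E
```

```text
t 19.65 pos [0.5114 0.0733 0.1444] yawY -0.369 tool shift cm [-0.11 -0.13  0.  ] rz 0.081 z [ 0.006  0.002 -1.   ] F [3.6 4.3 3.5] w 0.28690879070562786 g 61.470589488744736 q6 0.3651750481668152
[ 0.54 -0.5   0.12]
t 19.7 pos [0.5114 0.0733 0.1444] yawY -0.366 tool shift cm [-0.11 -0.13  0.  ] rz 0.084 z [ 0.006  0.002 -1.   ] F [3.9 3.7 4.1] w 0.28819011489097923 g 61.28844268620014 q6 0.36281198959842736
[ 0.53 -0.48  0.13]
```

Emit:
{"method": "send_rows", "body": {"steps": [{"translation":[0,0,0],"delta_rot":[0,0,0.02],"jaw":1.5},{"translation":[0,0,0],"delta_rot":[0,0,0.04],"jaw":1.5},{"translation":[0,0,0],"delta_rot":[0,0,0.06],"jaw":1.5},{"translation":[0,0,0],"delta_rot":[0,0,0.08],"jaw":1.5},{"translation":[0,0,0],"delta_rot":[0,0,0.1],"jaw":1.5},{"translation":[0,0,0],"delta_rot":[0,0,0.12],"jaw":1.5},{"translation":[0,0,0],"delta_rot":[0,0,0.12],"jaw":1.5},{"translation":[0,0,0],"delta_rot":[0,0,0.12],"jaw":1.5}]}}

```text
time: 20.5
tool_pos: [0.512, 0.0736, 0.1444]
tool_rot: [0.001, 0.856, 0.517, 0.004]
contact_force: [7.6, 5.4, 2.7]
gripper_width: 0.288
grasp_force: 70.5
```

```bash
python3 - <<'E'
from h import *
for i in range(2):
    f=grab_frame('scene'); go([.5098,.0728,.1444],-.45);s=state();print(s['ft_torque'].round(2))
W=cloud(f);w=W.reshape(-1,3);A=np.array([.509,.0735]);v=w[:,:2]-A;r=np.hypot(*v.T);a=np.arctan2(v[:,1],v[:,0])
g=f['pixels'].max(2).reshape(-1)
m=(w[:,2]>.12)&(w[:,2]<.166)&(r>.02)&(r<.040)&(g<75)&(a<-.7)
print(m.sum(),np.percentile(a[m],[5,25,50,75,95]))
b=np.array([[.0265*np.cos(-1.295),.0265*np.sin(-1.295)]])+A;print(proj(f,[[*b[0],.15]]))
cv2.imwrite('pics/k.png',cv2.resize(f['pixels'][190:260,315:385],(600,600),interpolation=cv2.INTER_CUBIC))
E
```

```text
t 20.55 pos [0.512  0.0736 0.1445] yawY -0.484 tool shift cm [-0.18 -0.15  0.  ] rz -0.034 z [ 0.007  0.003 -1.   ] F [8.3 5.2 3.4] w 0.2835089056173991 g 70.49600683618337 q6 0.48074746961813175
[ 0.7  -0.71  0.61]
t 20.6 pos [0.512  0.0736 0.1445] yawY -0.484 tool shift cm [-0.17 -0.15  0.  ] rz -0.034 z [ 0.007  0.003 -1.   ] F [6.4 5.4 1.8] w 0.2873586179608845 g 70.49451682716608 q6 0.4807248871351921
[ 0.66 -0.74  0.59]
22 [-1.20687286 -1.15447877 -1.11703659 -1.09417184 -1.06450793]
[[343.48796722 222.50124229]]
```

View pics/k.png

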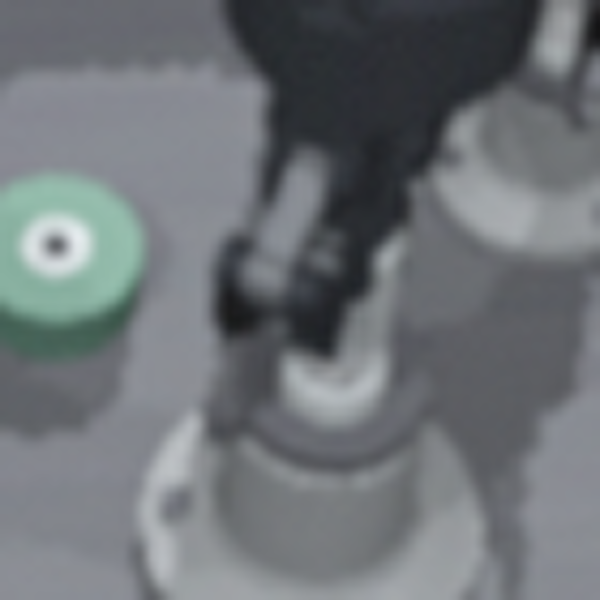

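The finger is against the blade, which is swung fully round at crop (235,290), and the torque rose sharply, which suggests the stop. One small confirming push.

Emit:
{"method": "send_rows", "body": {"steps": [{"translation":[0,0,0],"delta_rot":[0,0,0.01],"jaw":1.5},{"translation":[0,0,0],"delta_rot":[0,0,0.02],"jaw":1.5},{"translation":[0,0,0],"delta_rot":[0,0,0.03],"jaw":1.5},{"translation":[0,0,0],"delta_rot":[0,0,0.03],"jaw":1.5},{"translation":[0,0,0],"delta_rot":[0,0,0.03],"jaw":1.5},{"translation":[0,0,0],"delta_rot":[0,0,0.03],"jaw":1.5},{"translation":[0,0,0],"delta_rot":[0,0,0.03],"jaw":1.5},{"translation":[0,0,0],"delta_rot":[0,0,0.03],"jaw":1.5}]}}

```text
time: 21.4
tool_pos: [0.5121, 0.0738, 0.1445]
tool_rot: [0.001, 0.863, 0.504, 0.004]
contact_force: [7.8, 5.6, 2.3]
gripper_width: 0.287
grasp_force: 73.0
```

```bash
python3 - <<'E'
from h import *
f=avg('scene',4); go([.5098,.0728,.1444],-.45);s=state();print(s['ft_torque'].round(2))
for n in(8,11): pass
for c in range(350,361): print(c,*['%3d'%x for x in f['img'].mean(2)[224:240,c]])
E
```

```text
t 21.6 pos [0.5121 0.0738 0.1445] yawY -0.513 tool shift cm [-0.2  -0.16  0.  ] rz -0.063 z [ 0.008  0.003 -1.   ] F [8.2 5.6 2.4] w 0.28243197568741496 g 72.99864922184497 q6 0.5103397739326644
[ 0.79 -0.78  0.82]
350  57  50  41  38  38  44  66 107 141 160 173 177 166 151 132 113
351  49  44  40  38  37  39  53  92 130 146 168 185 176 159 144 123
352  42  39  39  38  37  36  40  74 123 145 164 183 181 165 153 133
353  38  37  37  39  44  48  51  75 122 150 160 177 183 171 158 137
354  42  53  62  69  78  88  96 109 134 151 153 172 182 171 158 137
355  56  90 110 113 116 119 126 135 143 145 148 171 180 167 154 134
356  68 106 126 129 127 124 129 139 146 149 164 181 178 161 145 125
357  90 112 124 129 127 122 129 142 151 162 179 183 168 150 133 114
358 125 130 131 133 132 130 139 154 163 173 180 170 151 134 119 107
359 138 137 135 133 131 129 136 149 157 160 156 143 126 116 109 106
360 131 128 122 117 112 110 113 119 122 118 114 112 108 107 107 106
```

```bash
python3 -c "
from h import *
print(job_done())"
```

```text
the job is handed in; nothing more can be done
None
```

I handed the job in at about 21.6 s with the cap still gripped on the spigot, the lever pushed against its stop, and the leg held at the mark to within about 1 mm by my estimate. Nothing in the camera views or wrist forces contradicts the cap being fully home, but I could not see its seat on the shoulder directly.

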